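# Put the label printer back into service

### The arm

A 7-joint arm with a two-finger parallel gripper is mounted at the origin on the work surface. World frame = base frame: x ahead of the robot, y to its left, z up, the work surface at z = 0. Lengths are in m, angles in rad, forces in N, time in s.
With the tool pointing down it reaches from about 0.4 to 0.85 m from the base axis. Payload 10.4 kg.
Tool frame: the origin (TCP) lies at the very end of the fingers, on their centre line; the grasp point (between the pads) lies 19 mm behind it; y points along the fingers, x is the direction in which the jaws open and shut, and the axes are right-handed (so a half turn about y gives the same grasp; the last joint's range is limited). The gripper opens to 87 mm and grips with 3 to 60 N. Pads are 19 mm wide; open, the fingers measure 117 mm over their backs; the gripper's body (75 mm by 190 mm) begins 51 mm behind the grasp point.
Start: joints at [1.24, 0.332, -0.065, 1.46, 0.022, 1.35, -0.088], TCP at [0.189, -0.596, 0.223] pointing down, gripper open.
Joint ranges: [-2.6, 2.6], [-0.5, 2.12], [-1.47, 1.34], [0.16, 2.42], [-1.27, 4.41], [0.06, 2.06], [-2.6, 2.6]. Speed limits (rad/s): [2.22, 2.22, 2.79, 2.79, 3.14, 3.14, 3.14].

### API

Orientations are given as [roll, pitch, yaw] about the fixed x, y, z axes, in that order (R = Rz(yaw) Ry(pitch) Rx(roll)).
In Python, from station import r, vision, order gives the robot as it stands.
- The arm moves only by the tool apply_moves, never from a script. Its argument "targets" is a list of rows, each a list of 5 numbers: the shift along the tool's x, y, z in mm, then the turn about the tool's y in degrees, then the finger opening in mm, from 0 to 87. A call has 1 to 10 rows; each row is the pose to reach, as a shift and turn from the pose commanded when the call began, along the tool's axes at that moment; what a row does not reach only later rows make up. A row lasts 1/12 s, in which the tool goes at most 41.7 mm and 7.16 degrees, less where a joint would pass 70% of its speed; a pose out of reach is approached as far as the arm can. A call with a gripper value outside its range is refused whole. The fingers move at their own pace and stop on an object; "grip_force" is the grip in N (left out, the last holds). Time passes only in rows, so rows that repeat a pose let the fingers close. It gives the time, the measured TCP pose, the force and the opening at its end, in the units of the state.
- r.read_state(): the state, without advancing time (a new reading comes with each control period).
- vision.get_image(name): name is "side" or "top" or "wrist"; returns the picture (480x640x3 uint8, red, green, blue); there is no depth.
- vision.camera_info(name): a dict with "fov_y" (degrees; the focal length in pixels is half the picture's height over the tangent of half this angle, whatever the lens; pixels are square), "cx", "cy" (the principal point, pixels), "extrinsics" (4x4, takes a point from world to camera coordinates). Camera axes: x right, y up, looking along -z (the intrinsics and any distortion apply to the point x, -y, -z); pixel columns grow to the right and rows downward; lengths in m; the calibration is good to about 2 mm. The wrist camera is an equidistant fisheye: a pixel r from the principal point sees the ray r / f radians off the axis. A picture is of the moment at which its call begins: read the wrist's pose just before it. camera_info takes no time and is no camera call; for the wrist camera it gives the pose at the moment of the call.
- order.finish_job(): hands the job in, once; it reports no verdict.
The state is a dict: "time_s": time; "joint_pos": joint angles; "qvel": joint speeds; "joint_torque": joint torques, N m; "eef_pos": TCP position; "eef_rot": TCP orientation; "contact_force": force on the tool from outside, world axes, zero at the start; "torque": the same for the moment, N m; "width": opening from 0.0 (shut) to 1.0 (fully open).
Only numpy, scipy, OpenCV 4.12 (cv2) and the standard library are available. Lean on these libraries where they do the work, as an engineer would, in place of code of your own. Each camera call takes 0.05 s, during which the arm holds its last target. There are 200 camera calls.

### The job

A new roll has just been dropped into the food-label printer on the prep counter. With the fingertips, push its open cover down until it is fully shut, then switch the printer on by pressing the raised half of its power rocker right down, and then press the large feed key all the way down, keep it down for at least two seconds so that the printer measures the new labels, and let it go. Leave the two small round keys alone, do not pick anything up or swing the cover farther open, and leave the things around the printer where they stand.

Things in the scene. Friction and masses are not known exactly. Their poses are not given: they have to be found in the camera images.
- printer: Bench-top label printer, grey plastic, 260 deep (x) x 200 wide (y) x 154 mm high when shut; stands firm, does not move. Origin: centre of its underside on the counter; x from its front to its back, y to its left seen from the front, z up. Its front (-x) faces roughly towards the robot. With the cover shut, the cover's flat top is 154 mm above the counter from x = -38 mm back.
- cover (a joint): Angle of the cover about its hinge line at the back (parallel to the printer's y): 0 = fully shut, grows as it opens; 0.4 to 0.75 rad at the start, end stop 1.3 rad. A stiff hinge holds the cover where it is left; about 1 to 2 N downward at the front edge moves it. The cover is a 280 g plastic hood, 200 mm wide.
- ledge (a point): Middle of the level control ledge along the printer's front, at x = -98 mm, on its top, 84 mm above the counter; axes as the printer's. The ledge runs from x = -130 to -66 mm. On the line x = -98 mm it carries: feed key (y = +66), two small round keys (y = +22, -14) and power rocker (y = -62 mm). Behind it, at x = -62 mm, rises the front wall of the shut cover, 53 mm above the ledge.
- cover_edge (a point): Point on the outside of the cover's flat top, at the top's front border, half way along its width: 150 mm forward of the hinge line and 62 mm above it when shut; runs on an arc about the hinge, forward and down, as the cover closes. Axes turn with the cover (z square to the top). The top is plain and flat for 150 mm behind it; push there, a little behind the border.
- cover_hinge (a point): Middle of the cover's hinge line, fixed in the printer at x = +118 mm, z = 92 mm of its frame; axes as the printer's.
- rocker (a joint): Angle of the power rocker: 0 = off (its front half, nearest the printer's front, stands up), 0.44 rad = on (the front half pressed down level). It snaps over past the middle, 0.22 rad, and stays; about 2 N near the end of the raised half moves it.
- rocker_half (a point): Point on top of the raised front half of the power rocker, 10 mm ahead of its pivot line (parallel to y at x = -98, y = -62 mm of the printer). Black V-shaped see-saw, 30 long (x) x 20 mm wide; bezel 34 x 26 mm, top 87 mm above the counter. Off, the front end is 95 mm above the counter; pressed right down it lies level at 89 mm. Press at or ahead of this point, off the rear half.
- feed (a joint): Travel of the feed key: 0 = up, 0.004 m = fully down; sprung, needs about 1.6 N to start and 4.2 N at the bottom; comes up by itself.
- feed_top (a point): Middle of the top of the feed key, the only large key: oblong, 22 (x) x 27 mm (y), at the left end of the ledge as seen from the front; its top is 91 mm above the counter when up.
- pause (a joint): Travel of the first small round key (14 mm across), next to the feed key, top 91 mm above the counter; 0 = up, 0.004 m = down. Not to be pressed.
- cancel (a joint): Travel of the second small round key (14 mm across), between the first and the rocker, top 91 mm above the counter; 0 = up, 0.004 m = down. Not to be pressed.
- roll: Loose spare label roll, a paper ring 72 mm across and 58 mm high standing on its end beside the rocker end of the printer; origin under its centre.
- marker: Loose black marker pen, 130 mm long, 16 mm thick, lying in front of the printer; origin on the counter under its middle, x along the pen.
- tub: Loose clear food tub with a white lid, 122 x 122 x 98 mm, at the printer's left side; origin under its centre.
- squeeze: Loose translucent squeeze bottle with a cone nozzle, 58 mm across, 190 mm high, at the printer's right; origin under its centre.
- bowl: Loose steel bowl, 190 mm across, 85 mm high, far left; origin under its centre.
- mill: Loose wooden pepper mill, 58 mm across, 185 mm high, far right; origin under its centre.
- spoon: Loose steel spoon lying near right; its origin lies under it, x along it.

How it is judged:
By the outcome, as a careful person would: the job done as asked, in the order asked, and still so for the second after the job is handed in, with the robot touching nothing.
It also fails if it takes over 51 s, if anything falls off the work surface, if the arm or the gripper's body presses on something with over 40 N, if the wrist force passes 120 N, or if a joint passes its speed limit or range.

## Working session

There is one attempt and no reset: what is moved stays moved. The work goes in short steps, Python scripts to look and compute and a tool call to move; the robot and the scene stay as the last step left them, time stands still between calls to the robot, and variables do not carry over. Pictures are saved under pics/ and viewed, about 8 in all and at most 12, crops included, and the job is handed in when it is done.

Besides the shell and the picture viewer there is one more tool, called after "Request:" as name(argument=value, ...), one argument or row to a line, values as JSON. apply_moves: Moves the arm, as the interface text tells. Its arguments: {"type":"object","properties":{"targets":{"type":"array"},"grip_force":{"type":"number"}},"required":["targets"]}

```bash
mkdir -p pics; cat > h.py <<'E'
import numpy as np,cv2
from station import r,vision,order
def snap(n,f):
    i=vision.camera_info(n); im=vision.get_image(n); cv2.imwrite('pics/'+f,im[:,:,::-1]); return im,i
def K(i): f=240/np.tan(np.radians(i['fov_y'])/2); return f,i['cx'],i['cy']
def ray(i,u,v,fish=False):
    f,cx,cy=K(i); a=np.array([u-cx,v-cy])/f; E=np.array(i['extrinsics'])
    if fish:
        t=np.hypot(*a); d=np.array([*(a/t*np.sin(t)),np.cos(t)])
    else: d=np.array([*a,1.])
    d=d*[1,-1,-1]; R=E[:3,:3]; return -R.T@E[:3,3], R.T@(d/np.linalg.norm(d))
def onz(i,u,v,z,fish=False):
    o,d=ray(i,u,v,fish); return o+d*(z-o[2])/d[2]
def proj(i,p,fish=False):
    f,cx,cy=K(i); E=np.array(i['extrinsics']); c=(E[:3,:3]@p+E[:3,3])*[1,-1,-1]
    if fish:
        h=np.hypot(c[0],c[1]); t=np.arctan2(h,c[2]); return np.array([cx,cy])+f*t*c[:2]/h
    return np.array([cx,cy])+f*c[:2]/c[2]
E
python3 - <<'E'
from h import *
for n in('side','top'):
    im,i=snap(n,n+'0.png'); print(i)
s=r.read_state(); print(s)
E
```

```text
{'fov_y': 49.58947506651414, 'cx': 322.73738703246465, 'cy': 238.31888327756897, 'extrinsics': array([[-0.92884033, -0.37015914,  0.0154222 ,  0.52074767],
       [ 0.23441911, -0.55497377,  0.79815525, -0.21468589],
       [-0.28688555,  0.74497405,  0.60225439, -1.44027969],
       [ 0.        ,  0.        ,  0.        ,  1.        ]])}
{'fov_y': 56.56561282417145, 'cx': 318.75315361397963, 'cy': 246.24268151047062, 'extrinsics': array([[ 0.02111891, -0.99924259, -0.03268403,  0.01129258],
       [ 0.9922869 ,  0.01695534,  0.12279746, -0.58376351],
       [-0.12215028, -0.03502528,  0.99189341, -1.05795889],
       [ 0.        ,  0.        ,  0.        ,  1.        ]])}
{'time_s': 0.1, 'joint_pos': array([ 1.24038267,  0.33281924, -0.06468048,  1.46085417,  0.02160705,
        1.34992914, -0.08851458]), 'qvel': array([-1.91524432e-03, -2.37047254e-03, -2.89348243e-05, -1.81391970e-03,
       -1.84110760e-04,  6.72656697e-04, -6.54540794e-04]), 'joint_torque': array([ 2.12276544e-03, -6.24550581e+01,  2.52297835e-02, -3.90721250e+01,
       -6.14346564e-02,  3.65349383e-02,  1.67198726e-05]), 'eef_pos': array([ 0.18923422, -0.59529016,  0.22182838]), 'eef_rot': array([-1.57086995e+00,  1.31232029e-03, -1.26299505e+00]), 'contact_force': array([ 1.14355061, -0.54656094, -0.69983465]), 'torque': array([ 0.03970828,  0.0398979 , -0.00297931]), 'width': 0.9983286671907299}
```

View pics/side0.png

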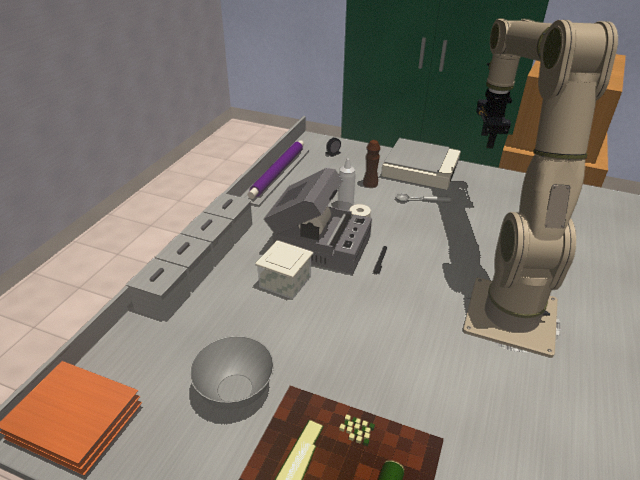

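View pics/top0.png

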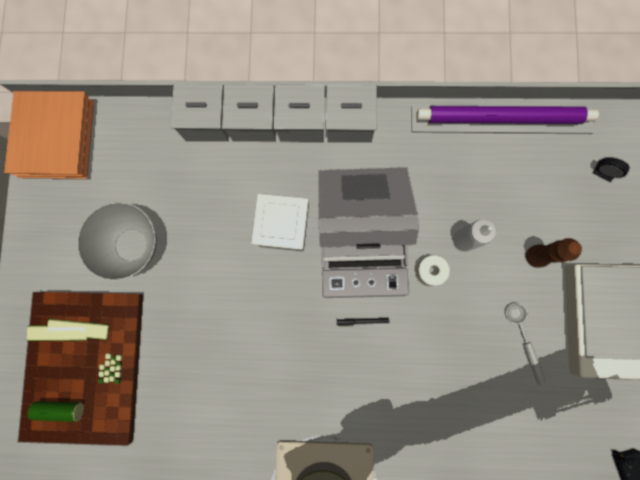

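The side view shows the printer around (320,225) with the cover open. In the top view the ledge runs across about (365,283): feed key at (337,283), rocker at (392,282), roll at (433,270) and bottle at (482,232). Next I'll measure the ledge on an enlarged crop.

```bash
python3 - <<'E'
from h import *
a=cv2.imread('pics/top0.png')[155:335,310:450]; b=cv2.imread('pics/side0.png')[160:280,255:395]
cv2.imwrite('pics/c.png',np.hstack([cv2.resize(a,None,fx=3,fy=3,interpolation=2),cv2.resize(cv2.copyMakeBorder(b,0,15,0,0,0),(380,540//1*120//150*0+366),interpolation=2) if 0 else cv2.copyMakeBorder(cv2.resize(b,(378,324),interpolation=2),0,216,0,0,0)]))
i=vision.camera_info('top')
f=onz(i,337,283,.091); k=onz(i,392.5,282,.09)
print(f,k,np.linalg.norm(f-k))
for n,u,v,z in(('roll',433,270,.058),('bottle',483,230,.19),('tubR',303,250,.098)):print(n,onz(i,u,v,z))
g=cv2.cvtColor(a,6); m=(g<45).astype(np.uint8)
n,_,st,c=cv2.connectedComponentsWithStats(m)
for s,q in zip(st[1:],c[1:]):
    if s[4]>15: print(s[:5]+[310,155,0,0,0],q+[310,155])
E
```

```text
[ 0.49214918 -0.02331774  0.091     ] [ 0.49700008 -0.15058875  0.09      ] 0.12736735725916318
roll [ 0.52870326 -0.25016455  0.058     ]
bottle [ 0.60455125 -0.32556194  0.19      ]
tubR [0.56644729 0.05653973 0.098     ]
[357 244  22   2  38] [368.76315789 244.57894737]
[330 260  70   6 290] [364.9862069  262.85862069]
[390 282   6   5  28] [392.32142857 284.10714286]
[359 318  29   2  30] [373.26666667 318.96666667]
[338 319  18   4  29] [348.10344828 319.79310345]
```

View pics/c.png

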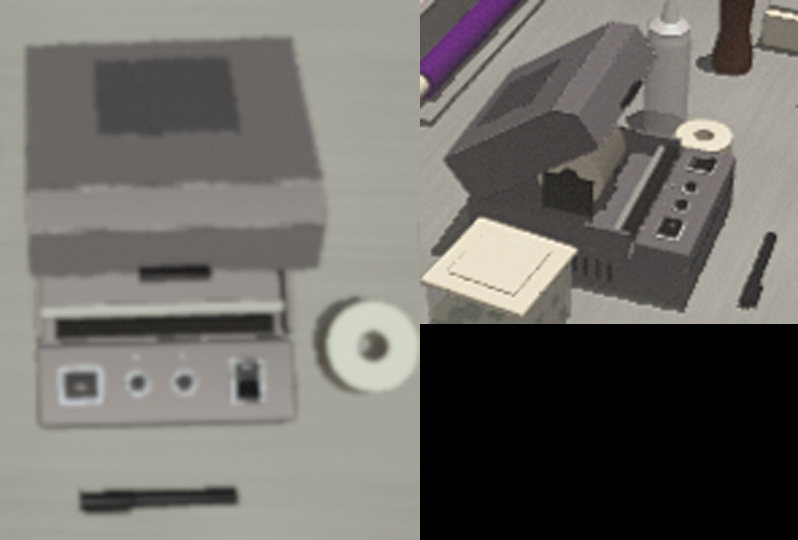

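Crop: feed key centre at full-image (337,283.3), the small keys at (355.7,282.3) and (371.3,282), bezel at (392.7,282.3). The border of the cover's flat top runs about (319,218) to (417,216).

```bash
cat >> h.py <<'E'
def frame():
    i=vision.camera_info('top')
    px=[(337,283.3,66,.091),(355.7,282.3,22,.091),(371.3,282,-14,.091),(392.7,282.3,-62,.087)]
    W=np.array([onz(i,u,v,z)[:2] for u,v,_,z in px]); L=np.array([[-.098,y/1000] for _,_,y,_ in px])
    c=W.mean(0);l=L.mean(0); H=(W-c).T@(L-l); yaw=np.arctan2(H[1,0]-H[0,1],H[0,0]+H[1,1])
    R=np.array([[np.cos(yaw),-np.sin(yaw)],[np.sin(yaw),np.cos(yaw)]]); t=c-R@l
    return R,t,yaw,(W-t-L@R.T)*1000
E
python3 - <<'E'
from h import *
R,t,yaw,res=frame(); print(yaw,t,res.round(1))
i=vision.camera_info('top')
w=lambda x,y,z:np.array([*(R@[x,y]+t),z])
for a in np.arange(.3,.9,.05):
    ph=np.arctan2(62,150)+a; x=.118-.1623*np.cos(ph); z=.092+.1623*np.sin(ph)
    print(round(a,2),round(x,3),round(z,3),proj(i,w(x,.1,z)).round(1),proj(i,w(x,-.1,z)).round(1))
print(R.T@(np.array([.6046,-.3256])-t))
s=r.read_state();print(s['eef_pos'],s['eef_rot'][2]); 
for n,y in(('feed',.066),('rock',-.062)):print(n,w(-.098,y,.09))
E
```

```text
0.038650637969579925 [ 0.59267305 -0.08496654] [[-0.7 -0.5]
 [ 0.7  0.5]
 [ 0.7  0.7]
 [-0.7 -0.7]]
0.3 -0.007 0.196 [320.  237.7] [415.9 235.6]
0.35 -0.002 0.202 [319.8 234.8] [416.3 232.6]
0.4 0.004 0.208 [319.7 231.7] [416.7 229.5]
0.45 0.01 0.213 [319.5 228.4] [417.1 226.2]
0.5 0.016 0.218 [319.4 225. ] [417.4 222.8]
0.55 0.023 0.223 [319.3 221.5] [417.7 219.2]
0.6 0.029 0.228 [319.2 217.9] [418.  215.6]
0.65 0.036 0.232 [319.  214.1] [418.2 211.8]
0.7 0.043 0.236 [318.9 210.3] [418.5 207.9]
0.75 0.051 0.24 [318.8 206.4] [418.6 204. ]
0.8 0.058 0.243 [318.7 202.4] [418.8 200. ]
0.85 0.066 0.246 [318.6 198.4] [418.9 195.9]
0.9 0.073 0.248 [318.4 194.3] [418.9 191.8]
[ 0.00261973 -0.24091462]
[ 0.18923422 -0.59529016  0.22182838] -1.2629950499948617
feed [ 0.49219593 -0.02280265  0.09      ]
rock [ 0.49714198 -0.15070705  0.09      ]
```

Request:
apply_moves(
  targets=[
    [0,-40,0,0,0],
    [-30,-60,40,5,0],
    [-348,-60,596,15.4,0],
    [-348,-60,596,15.4,0],
    [-348,-60,596,15.4,0],
    [-348,-60,596,15.4,0],
    [-348,-60,596,15.4,0],
    [-348,-60,596,15.4,0],
    [-348,-60,596,15.4,0],
    [-348,-60,596,15.4,0],
  ],
  grip_force=20,
)

```text
time_s: 0.93
eef_pos: [0.4367, -0.3177, 0.2802]
eef_rot: [-1.571, -0.0, -1.532]
contact_force: [0.2, 0.2, -0.7]
width: 0.325
```

Request:
apply_moves(
  targets=[
    [0,0,0,0,0],
    [0,0,0,0,0],
    [0,0,0,0,0],
  ],
)

```text
time_s: 1.18
eef_pos: [0.4353, -0.3199, 0.28]
eef_rot: [-1.572, 0.0, -1.532]
contact_force: [-0.4, -0.5, -0.1]
width: 0.093
```

Request:
apply_moves(
  targets=[
    [-229,0,226,0,0],
    [-229,0,226,0,0],
    [-229,0,226,0,0],
    [-229,0,226,0,0],
    [-229,0,226,0,0],
    [-229,0,226,0,0],
    [-229,0,226,0,0],
    [-229,0,226,0,0],
    [-229,30,226,0,0],
    [-229,30,226,0,0],
  ],
)

```text
time_s: 2.02
eef_pos: [0.6514, -0.0818, 0.2447]
eef_rot: [-1.578, 0.001, -1.531]
contact_force: [-2.4, -1.1, -3.0]
width: 0.005
```

```bash
python3 - <<'E'
from h import *
s=r.read_state();R,t,yaw,_=frame();print(R.T@(s['eef_pos'][:2]-t),s['eef_pos'],s['width'],s['contact_force'])
im,i=snap('wrist','w1.png');im,_=snap('side','s1.png')
cv2.imwrite('pics/s1c.png',cv2.resize(im[100:290,240:400],None,fx=3,fy=3))
E
```

```text
[0.05876561 0.00087355] [ 0.65136101 -0.08182288  0.2447428 ] 0.00501091385386879 [-2.36683027 -1.11671301 -2.98704908]
```

View pics/s1c.png

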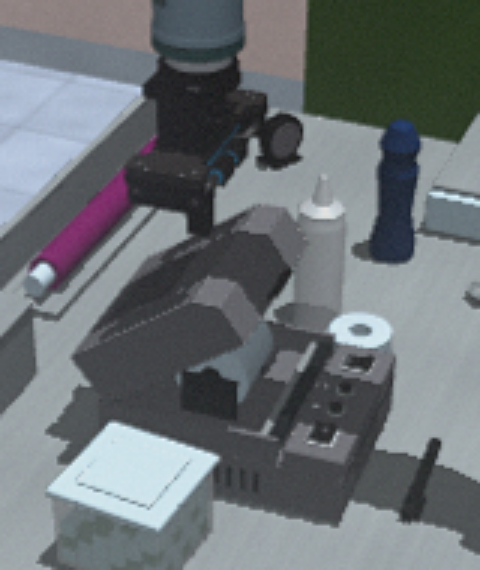

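Request:
apply_moves(
  targets=[
    [0,15,0,0,0],
    [0,30,0,0,0],
    [-10,39,-10,0,0],
    [-10,46,-22,0,0],
    [-10,54,-31,0,0],
    [-10,62,-39,0,0],
    [-10,69,-45,0,0],
    [-10,76,-50,0,0],
    [-10,82,-54,0,0],
    [-10,82,-54,0,0],
  ],
)

```text
time_s: 2.95
eef_pos: [0.5973, -0.0757, 0.168]
eef_rot: [-1.572, -0.001, -1.534]
contact_force: [0.5, -1.3, 0.5]
width: 0.004
```

Request:
apply_moves(
  targets=[
    [5,5,-3,0,0],
    [9,9,-5,0,0],
    [9,13,-6,0,0],
    [9,15,-6,0,0],
    [9,17,-6,0,0],
    [9,17,-6,0,0],
  ],
)

```text
time_s: 3.45
eef_pos: [0.5925, -0.0848, 0.1543]
eef_rot: [-1.571, -0.003, -1.533]
contact_force: [-14.9, -2.5, 27.6]
width: 0.006
```

Request:
apply_moves(
  targets=[
    [0,-20,0,0,0],
    [0,-50,0,0,0],
    [20,-50,-36,0,0],
    [40,-50,-75,0,0],
    [62,-50,-112,0,0],
    [62,-30,-112,0,0],
    [62,-20,-112,0,0],
    [62,-20,-112,0,0],
  ],
)

```text
time_s: 4.12
eef_pos: [0.4822, -0.1492, 0.1692]
eef_rot: [-1.574, 0.001, -1.532]
contact_force: [-0.4, 1.2, 0.3]
width: 0.007
```

```bash
python3 - <<'E'
from h import *
s=r.read_state();R,t,yaw,_=frame();print(R.T@(s['eef_pos'][:2]-t),s['eef_pos'],s['contact_force'])
w,i=snap('wrist','w2.png');im,si=snap('side','s2.png')
P=lambda x,y,z:np.array([*(R@[x,y]+t),z])
for n,p in dict(feed=P(-.098,.066,.091),rock=P(-.098,-.062,.087),edge=P(-.038,.1,.154),edge2=P(-.038,-.1,.154),wall=P(-.062,.1,.137)).items(): print(n,proj(i,p,True).round(),proj(si,p).round(1))
c=im[160:290,250:400,::-1]
c=cv2.resize(c,None,fx=3,fy=3); w2=w[:,:,::-1]
w2=cv2.resize(w2,(450,338)); 
c=cv2.resize(c,(345,299)); cv2.imwrite('pics/c2.png',np.hstack([w2,cv2.copyMakeBorder(c,0,39,0,0,0)]))
E
```

```text
[-0.11288312 -0.0598735 ] [ 0.4821878  -0.14915725  0.1692035 ] [-0.40932796  1.18807036  0.2679152 ]
feed [149. 228.] [347.4 243. ]
rock [325. 226.] [359.5 220.9]
edge [ 47. 161.] [325.  227.9]
edge2 [405. 145.] [345.9 193.3]
wall [ 68. 195.] [332.7 234.4]
```

View pics/c2.png

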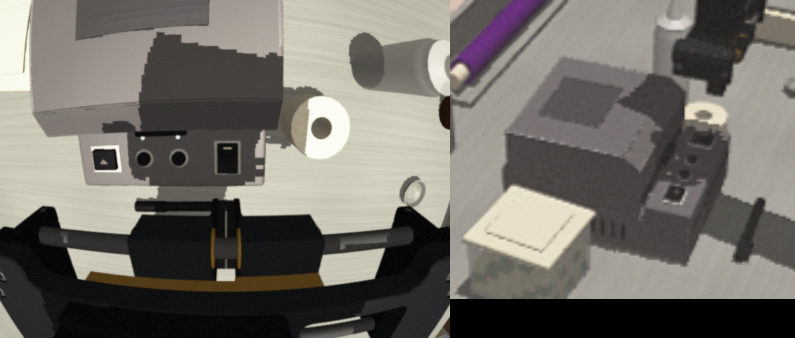

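Request:
apply_moves(
  targets=[
    [2,30,1,0,0],
    [2,55,1,0,0],
    [2,65,1,0,0],
    [2,70,1,0,0],
    [2,73,1,0,0],
    [2,76,1,0,0],
    [2,79,1,0,0],
    [2,80,1,0,0],
    [2,80,1,0,0],
  ],
)

```text
time_s: 4.97
eef_pos: [0.4846, -0.1517, 0.0917]
eef_rot: [-1.57, -0.0, -1.532]
contact_force: [0.6, -0.0, 0.0]
width: 0.008
```

Request:
apply_moves(
  targets=[
    [0,1,0,0,0],
    [0,2,0,0,0],
    [0,3,0,0,0],
    [0,4,0,0,0],
    [0,4,0,0,0],
  ],
)

```text
time_s: 5.38
eef_pos: [0.4847, -0.1517, 0.0892]
eef_rot: [-1.57, -0.001, -1.532]
contact_force: [-9.1, 1.7, 20.2]
width: 0.008
```

Request:
apply_moves(
  targets=[
    [0,-20,0,0,0],
    [0,-55,0,0,0],
    [-30,-65,3,0,0],
    [-70,-65,8,0,0],
    [-105,-65,12,0,0],
    [-128,-65,12,0,0],
    [-128,-65,12,0,0],
    [-128,-65,12,0,0],
  ],
)

```text
time_s: 6.05
eef_pos: [0.4913, -0.022, 0.1525]
eef_rot: [-1.57, -0.0, -1.529]
contact_force: [0.7, -0.8, 0.2]
width: 0.007
```

```bash
python3 - <<'E'
from h import *
s=r.read_state();R,t,yaw,_=frame();print(R.T@(s['eef_pos'][:2]-t),s['eef_pos'],s['contact_force'])
w,i=snap('wrist','w3.png')
P=lambda x,y,z:np.array([*(R@[x,y]+t),z])
for n,p in dict(feed=P(-.098,.066,.091),rock=P(-.098,-.062,.087)).items(): print(n,proj(i,p,True).round())
cv2.imwrite('pics/w3c.png',cv2.resize(w[120:320,240:560,::-1],None,fx=2.4,fy=2.4))
E
```

```text
[-0.09884413  0.06683005] [ 0.49132036 -0.02200584  0.152527  ] [ 0.71403082 -0.75179964  0.23532033]
feed [323. 256.]
rock [502. 253.]
```

View pics/w3c.png

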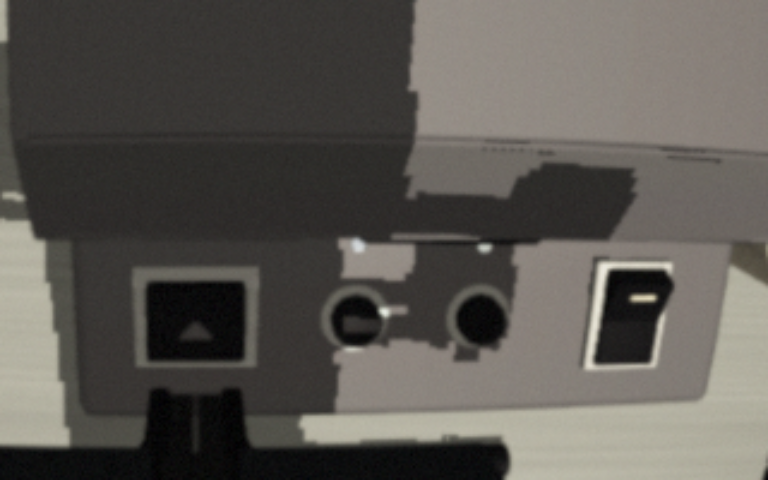

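Request:
apply_moves(
  targets=[
    [0,30,0,0,0],
    [0,50,0,0,0],
    [0,58,0,0,0],
    [0,61,0,0,0],
    [0,63,0,0,0],
    [0,65,0,0,0],
    [0,66,0,0,0],
    [0,66,0,0,0],
  ],
)

```text
time_s: 6.77
eef_pos: [0.4918, -0.0238, 0.0875]
eef_rot: [-1.57, -0.001, -1.532]
contact_force: [-3.2, -2.5, 5.0]
width: 0.007
```

Request:
apply_moves(
  targets=[
    [0,1,0,0,0],
    [0,2,0,0,0],
    [0,3,0,0,0],
    [0,3,0,0,0],
    [0,3,0,0,0],
  ],
)

```text
time_s: 7.18
eef_pos: [0.492, -0.0238, 0.0869]
eef_rot: [-1.569, -0.002, -1.532]
contact_force: [-16.7, -2.9, 37.7]
width: 0.005
```

Request:
apply_moves(
  targets=[
    [0,-1,0,0,0],
    [0,-1,0,0,0],
    [0,-1,0,0,0],
    [0,-1,0,0,0],
    [0,-1,0,0,0],
    [0,-1,0,0,0],
    [0,-1,0,0,0],
    [0,-1,0,0,0],
    [0,-1,0,0,0],
    [0,-1,0,0,0],
  ],
)

```text
time_s: 8.02
eef_pos: [0.492, -0.0238, 0.0871]
eef_rot: [-1.569, -0.002, -1.532]
contact_force: [-12.0, -1.2, 25.8]
width: 0.003
```

Request:
apply_moves(
  targets=[
    [0,0,0,0,0],
    [0,0,0,0,0],
    [0,0,0,0,0],
    [0,0,0,0,0],
    [0,0,0,0,0],
    [0,0,0,0,0],
    [0,0,0,0,0],
    [0,0,0,0,0],
    [0,0,0,0,0],
    [0,0,0,0,0],
  ],
)

```text
time_s: 8.85
eef_pos: [0.492, -0.0239, 0.0871]
eef_rot: [-1.569, -0.002, -1.532]
contact_force: [-12.7, -1.8, 25.6]
width: 0.009
```

Request:
apply_moves(
  targets=[
    [0,0,0,0,0],
    [0,0,0,0,0],
    [0,0,0,0,0],
    [0,0,0,0,0],
    [0,0,0,0,0],
    [0,0,0,0,0],
    [0,0,0,0,0],
    [0,0,0,0,0],
    [0,0,0,0,0],
    [0,0,0,0,0],
  ],
)

```text
time_s: 9.68
eef_pos: [0.492, -0.0238, 0.0871]
eef_rot: [-1.569, -0.002, -1.532]
contact_force: [-12.1, -1.8, 25.6]
width: 0.008
```

Request:
apply_moves(
  targets=[
    [0,0,0,0,0],
    [0,0,0,0,0],
    [0,0,0,0,0],
    [0,0,0,0,0],
    [0,-20,0,0,0],
    [0,-60,0,0,0],
    [0,-100,0,0,0],
    [0,-140,0,0,0],
    [60,-150,-40,0,0],
    [60,-150,-40,0,0],
  ],
)

```text
time_s: 10.52
eef_pos: [0.4548, -0.0851, 0.2378]
eef_rot: [-1.565, -0.002, -1.529]
contact_force: [0.4, -1.4, -1.6]
width: 0.006
```

```bash
python3 - <<'E'
from h import *
s=r.read_state();print(s['eef_pos'],s['contact_force'],s['time_s'])
w,_=snap('wrist','w4.png');im,_=snap('side','s4.png')
cv2.imwrite('pics/c4.png',np.hstack([cv2.resize(w[:360,:,::-1],(450,253)),cv2.resize(im[150:290,240:420,::-1],(325,253))]))
E
```

```text
[ 0.45476093 -0.08508604  0.23780187] [ 0.35563414 -1.41301319 -1.6121017 ] 10.5167
```

View pics/c4.png

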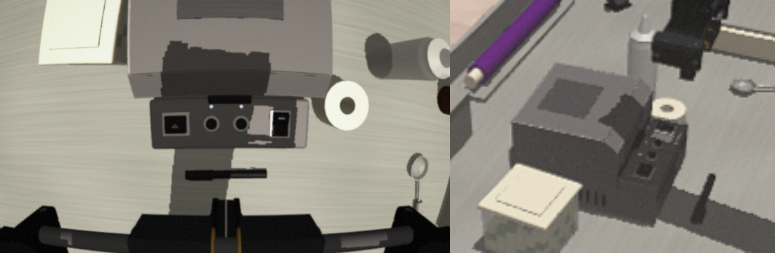

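The picture shows the cover shut, the rocker on, the feed key up at (175,124), and everything around the printer in place. The arm is clear.

```bash
python3 -c "
from station import order;print(order.finish_job())"
```

```text
the job is handed in; nothing more can be done
None
```

The printer's cover is shut, the power is on and the feed key has been held and released, in that order. I handed the job in at about 10.6 s on the robot's clock; no verdict is reported.

- **Cover:** I pushed it down with the closed fingertips until it stopped at 154.3 mm (154 mm nominal) against about 28 N.
- **Rocker:** I pressed the raised front half down to 89.2 mm (89 mm nominal) against about 20 N. The close-up afterwards showed its rear half standing up, so it had snapped over.
- **Feed key:** I held it at the bottom (86.9–87.1 mm) for about 2.9 s, then let it go. The force peaked at about 38 N at first, and I eased it to about 26 N for the hold.

**Last checks:** The final pictures showed the cover shut, the rocker still on, the feed key up, and the things around the printer where they had stood. The arm was clear of everything. The fingers came down only on the cover, the rocker and the feed key.

**Disagreements:** The close-up wrist view and the first measurement differed by about 1–2 mm, which was too small to matter. On the cover push I also typed an unneeded 10 mm sideways shift and took it back out on the next move, with no effect on the result.

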